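# Feed a fossil slab under the scanner bridge

## Robot

A 6-joint arm with a two-finger parallel gripper is mounted at the origin on the work surface. World frame = base frame: x ahead of the robot, y to its left, z up, the work surface at z = 0. Lengths are in m, angles in degrees, forces in N, time in s.
With the tool pointing down it reaches from about 0.25 to 0.725 m from the base axis. Payload 9.7 kg.
Tool frame: the origin (TCP) lies midway between the tips of the shut fingers; the grasp point (between the pads) lies bot.hold_point_z behind it (bot.hold_point_z is the distance from the TCP to the grasp point, in m); z points along the fingers, y is the line along which they close (so a half turn about z gives the same grasp; the last joint's range is limited). The gripper opens to 85 mm and grips with 20 to 120 N. Pads are 22 mm wide; open, the fingers measure 114 mm over their backs; the gripper's body (76 mm by 85 mm) begins 54 mm behind the grasp point. The pads swing forward as they close: fully open they stand 13 mm farther back than shut.
Start: joints at [-65.718, 4.979, 10.078, 95.1, 0, 90], TCP at [0.226, -0.501, 0.231] pointing down, gripper open.
Joint ranges: [-179.16, 179.16], [-48.56, 103.87], [-65.8, 70.77], [-126.05, 130.52], [-82.76, 87.17], [-180, 180]. Speed limits (degrees/s): [127.2, 127.2, 147.25, 180, 180, 180].

## Interface

Orientations are given as [roll, pitch, yaw] about the fixed x, y, z axes, in that order (R = Rz(yaw) Ry(pitch) Rx(roll)).
In Python, from workcell import bot, camera, camera_model, ticket gives the robot as it stands.
- The arm moves only by the tool send_rows, never from a script. Its argument "targets" is text: rows parted by semicolons, each of 5 numbers parted by spaces: the shift along the tool's x, y, z in mm, then the turn about the tool's z in degrees, then the closure in counts, from 0 (fully open) to 255 (shut). A call has 1 to 20 rows; each row is the pose to reach, as a shift and turn from the pose commanded when the call began, along the tool's axes at that moment; what a row does not reach only later rows make up. A row lasts 1/8 s, in which the tool goes at most 62.5 mm and 10.7 degrees, less where a joint would pass 70% of its speed; a pose out of reach is approached as far as the arm can. A call with a gripper value outside its range is refused whole. The fingers move at their own pace and stop on an object; "newtons" is the grip in N (left out, the last holds). Time passes only in rows, so rows that repeat a pose let the fingers close. It gives the time, the measured TCP pose, the force, the opening and the grip force at its end, in the units of the state.
- bot.get_obs(): the state, without advancing time (a new reading comes with each control period).
- camera(name): name is "scene" or "top" or "wrist"; returns the picture (384x512x3 uint8, blue, green, red); there is no depth.
- camera_model(name): a dict with "K" (3x3 intrinsics, pixels), "pose" (4x4, takes a point from camera to world coordinates); the wrist camera has in their place "T_tool_cam" (4x4, takes a point from camera to tool coordinates, whose origin is the TCP and whose axes are the flange's). Camera axes: x right, y down, z forward; pixel columns grow to the right and rows downward; lengths in m; the calibration is good to about 2 mm. A picture is of the moment at which its call begins: read the wrist's pose just before it. camera_model takes no time and is no camera call.
- ticket.job_done(): hands the job in; it is judged then, once.
The state is a dict: "time": time; "q": joint angles; "qd": joint speeds; "joint_efforts": joint torques, N m; "ee_pos": TCP position; "tcp_rot": TCP orientation; "wrist_force": force on the tool from outside, world axes, zero at the start; "torque": the same for the moment, N m; "opening": finger opening in m; "grasp_force": force on a finger pad.
Only numpy, scipy, OpenCV 4.12 (cv2) and the standard library are available. Lean on these libraries where they do the work, as an engineer would, in place of code of your own. Each camera call takes 0.05 s, during which the arm holds its last target. There are 200 camera calls.

## Task

Slide the wooden carrier with the fossil slab on it along its lane, right through under the low scanner bridge, until it rests gently against the end stop on the far side with the stop's little feeler pin pushed in. Then save the scan: press the pedal switch down to its stop and let it come up again. Keep the slab lying in place on the carrier and leave the mug, the brush and the stone fragment alone.

Things in the scene. Friction and masses are not known exactly. Their poses are not given: they have to be found in the camera images.
- rig: fixed scanning lane. Origin: on the table under the middle of its grey bridge; y axis along the lane in the feed direction, z up. A steel bed 6 mm thick, 720 mm long (y -345 to +375 mm) lies between two aluminium rails 20 mm high, 117 mm apart inside, outer faces at x = -72.5 and +72.5 mm.
- carrier: loose plywood board, 112 (x) by 260 (y) by 14 mm, about 0.35 kg, flat on the bed between the rails, 2.5 mm play each side; starts on the near side (negative rig y) of the bridge. Origin: centre of its underside; y axis along the lane in the feed direction. A dark wooden fin stands near either end. With the slab it drags with some 3 to 9 N, not known beforehand.
- near_fin (a point): top centre of the carrier's trailing fin (at carrier y = -105 mm): 16 mm thick in the carrier's x, 34 mm long in y, standing 34 mm above the board; its top is 48 mm above the carrier's underside, 54 mm above the table.
- far_fin (a point): top centre of the carrier's leading fin (at carrier y = +105 mm), same shape; this one has to pass under the bridge first. With the carrier against the stop the near fin is under or only just past the bridge.
- slab: loose grey-beige limestone slab with a coiled fossil, about 92 by 120 by 20 mm and 0.35 kg, lying on the carrier between the fins without any fastening. Origin: centre of its underside.
- slab_seat (a point): centre of the carrier's upper face, where the slab lies (at the start the slab's origin is within 4 mm of it); fixed to the carrier.
- stop_bar: aluminium bar 16 by 200 by 24 mm fixed outside the +x rail beyond the bridge. Origin: centre of its underside, at rig x 83, y 270 mm. A steel clamp on it has an arm across the lane, the end stop: 26 mm thick in y, top 33 mm (knob 51 mm) above the table, unyielding. Its near face lies anywhere from rig y 227 to 277 mm; its place is not measured: feel for it or look.
- feeler (a joint): thin steel pin in the middle of the stop arm's near face, in the lane's middle: 0 = sticking out 6 mm, 0.006 m = pushed in flush by the carrier's end face; very light spring, about 1 N, too weak to push the carrier back. Pushed in means at least 4 mm.
- pedal_base: fixed grey base plate of the pedal switch, 130 (x) by 86 (y) by 8 mm, between the robot and the lane, left or right. Origin: centre of its underside. The pedal's hinge is at its +x end (x = +50 mm, 22 mm up, axis along y); the pedal plate runs from there towards its -x end and slopes up.
- pedal (a joint): angle of the steel pedal plate (108 mm long, 70 mm wide, 8 mm thick): 0 = up at rest, grows as pressed down, stop at 0.24 rad. A spring brings it back up. Pressing at the pad takes about 4 N at first and 9 N at the stop.
- pedal_pad (a point): middle of the pedal's upper face where it is to be pressed, 85 mm from the hinge, about 46 mm above the table at rest and about 26 mm when fully down; moves with the pedal.
- mug: loose white mug, 76 mm across, 80 mm high, between the robot and the lane on the side where the pedal is not; bystander. Origin: centre of its underside.
- brush: loose brush about 180 mm long lying beyond the lane; bystander. Origin: centre of its underside.
- fragment: loose grey stone fragment about 80 by 75 by 22 mm lying beyond the lane; bystander. Origin: centre of its underside.
- bridge (a point): middle of the top of the grey scanner bridge, 145 mm above the table, over the rig's origin. The bridge crosses the lane: 80 mm long along the lane (rig y -40 to +40 mm), 212 mm wide across it, underside 67 mm above the table. No gripper body fits under it.
There are look-alikes about, which are no part of the job. Leave any green look-alike of the pedal_base alone.

How it is judged (in metres and radians):
On the way, in this order (a step that is already met when the one before it is completed fails the run):
1. the carrier is half way, under the bridge and down on its bed (y of carrier in the frame of rig between -0.04 and 0.06 m and z of carrier in the frame of rig below 0.014 m), for 0.1 s.
2. the carrier has come up against the end stop, its feeler pushed in at least 4 mm (value of joint feeler above 0.004 m and y of carrier in the frame of rig above 0.085 m), for 0.2 s.
3. then the pedal is pressed down to its stop (value of joint pedal above 0.22 rad), for 0.1 s.
At the end, for the whole second after the job is handed in: The carrier rests flat on its bed beyond the bridge (at least 85 mm along rig y), at rest against the end stop with the feeler pushed in at least 4 mm of 6; the slab lies flat on it within 15 mm of its seat; the pedal has been pressed to within 0.02 rad of its stop and is up again (under 0.04 rad) (all of step 2 and z of carrier in the frame of rig below 0.01 m and angle between carrier's own z axis and vertical below 0.03 rad and linear speed of carrier below 0.01 m/s and distance between slab and slab_seat below 0.015 m and angle between slab's own z axis and vertical below 0.05 rad and value of joint pedal below 0.04 rad); the robot touches nothing.
It fails at once if the carrier is rammed against the end stop (over 35 N) (contact force between carrier and stop_bar above 35 N).
It fails at once if the slab slips more than 20 mm from its seat (distance between slab and slab_seat above 0.02 m).
It fails at once if the mug is disturbed (over 20 mm) (distance of mug from where it was at the start of the episode above 0.02 m).
It fails at once if the brush is disturbed (over 20 mm) (distance of brush from where it was at the start of the episode above 0.02 m).
It fails at once if the stone fragment is disturbed (over 20 mm) (distance of fragment from where it was at the start of the episode above 0.02 m).
It also fails if it takes over 72 s, if anything falls off the work surface, if the arm or the gripper's body presses on something with over 40 N, if the wrist force passes 120 N, or if a joint passes its speed limit or range.

## Working session

There is one attempt and no reset: what is moved stays moved. The work goes in short steps, Python scripts to look and compute and a tool call to move; the robot and the scene stay as the last step left them, time stands still between calls to the robot, and variables do not carry over. Pictures are saved under pics/ and viewed, at most 11 in all, crops included, and the job is handed in when it is done.

Besides the shell and the picture viewer there is one more tool, called after "Emit:" as name(argument=value, ...) on one line, values as JSON. send_rows: Moves the arm, as the interface text tells. Its arguments: {"type":"object","properties":{"targets":{"type":"string"},"newtons":{"type":"number"}},"required":["targets"]}

```bash
ls; mkdir -p pics; python3 - <<'E'
from workcell import bot,camera,camera_model
import cv2,numpy as np
o=bot.get_obs();print(o['time'],o['ee_pos'],o['tcp_rot'],bot.hold_point_z)
for n in('scene','top'):
    cv2.imwrite(f'pics/{n}0.png',camera(n));m=camera_model(n);print(n,np.round(m['K'],1).tolist(),np.round(m['pose'],3).tolist())
print(camera_model('wrist'))
E
```

```text
pics
0.0 [ 0.22608682 -0.50112983  0.23057623] [-1.79923856e+02 -1.75274583e-03  2.42813728e+01] 0.0187
scene [[371.3, 0.0, 253.3], [0.0, 371.3, 195.3], [0.0, 0.0, 1.0]] [[0.075, 0.825, -0.56, 1.113], [0.997, -0.062, 0.043, -0.043], [0.001, -0.562, -0.827, 0.923], [0.0, 0.0, 0.0, 1.0]]
top [[446.1, 0.0, 251.8], [0.0, 446.1, 196.4], [0.0, 0.0, 1.0]] [[-0.012, -0.987, 0.157, 0.393], [-1.0, 0.009, -0.017, 0.02], [0.015, -0.157, -0.987, 1.311], [0.0, 0.0, 0.0, 1.0]]
{'K': array([[305.38032584,   0.        , 250.6394884 ],
       [  0.        , 305.38032584, 191.06990097],
       [  0.        ,   0.        ,   1.        ]]), 'T_tool_cam': array([[ 3.30200002e-04, -9.54404035e-01, -2.98517719e-01,
         7.67715734e-02],
       [ 9.99999667e-01,  9.24213517e-05,  8.10647295e-04,
        -3.95688767e-04],
       [-7.46095638e-04, -2.98517887e-01,  9.54403748e-01,
        -1.42199137e-01],
       [ 0.00000000e+00,  0.00000000e+00,  0.00000000e+00,
         1.00000000e+00]])}
```

View pics/scene0.png

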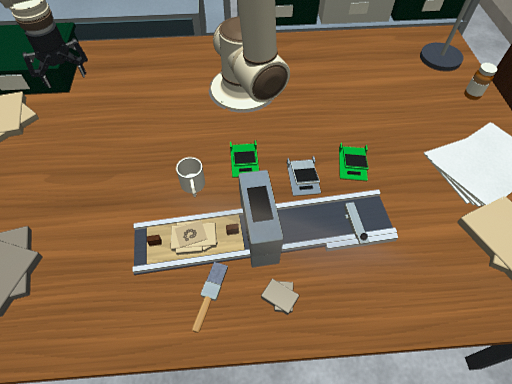

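View pics/top0.png

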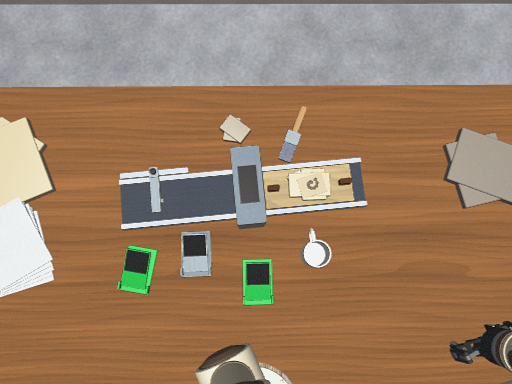

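Top view: carrier at about (312,185) with fins at (273,188) and (345,182), bridge at (248,186), stop clamp at (155,188), and mug at (316,253). There are three pedal candidates: green (137,270), grey (196,254) and green (258,282). The task says to leave green ones alone, and its pedal base is grey, so the grey one at (196,254) fits. I'll confirm that in a crop and measure.

```bash
cat > h.py <<'E'
from workcell import bot,camera,camera_model
import cv2,numpy as np
from scipy.spatial.transform import Rotation as R
def pose(n):
    m=camera_model(n)
    if n!='wrist': return m['K'],m['pose']
    o=bot.get_obs();T=np.eye(4);T[:3,:3]=R.from_euler('xyz',o['tcp_rot'],degrees=True).as_matrix();T[:3,3]=o['ee_pos']
    return m['K'],T@m['T_tool_cam']
def ray(K,P,uv,z):
    d=P[:3,:3]@np.linalg.solve(K,[uv[0],uv[1],1.]);c=P[:3,3]
    return (c+d*(z-c[2])/d[2])[:2]
def blobs(mask,amin):
    cs,_=cv2.findContours(mask.astype(np.uint8),cv2.RETR_EXTERNAL,cv2.CHAIN_APPROX_NONE)
    return [c for c in cs if cv2.contourArea(c)>amin]
E
python3 - <<'E'
from h import *
t=cv2.imread('pics/top0.png');s=cv2.imread('pics/scene0.png')
K,P=pose('top')
c=cv2.resize(t[140:310,110:380],None,fx=2.9,fy=2.9,interpolation=cv2.INTER_CUBIC)
cv2.imwrite('pics/c1.png',c)
d=cv2.resize(s[130:270,220:400],None,fx=4,fy=4,interpolation=cv2.INTER_CUBIC);cv2.imwrite('pics/c2.png',d)
hsv=cv2.cvtColor(t,cv2.COLOR_BGR2HSV)
dark=(hsv[...,2]<90)&(hsv[...,0]<20)&(hsv[...,1]>80); dark[:160]=0;dark[215:]=0
for b in blobs(dark,25):
    r=cv2.minAreaRect(b);print('fin?',r,ray(K,P,r[0],.054))
wh=(t.min(2)>200);wh[240:]=0;wh[:150]=0;wh[:,:115]=0;wh[:,375:]=0
for b in blobs(wh,30):
    r=cv2.minAreaRect(b);print('white',np.round(cv2.boxPoints(r)).tolist(),[ray(K,P,p,.02).round(3).tolist() for p in cv2.boxPoints(r)])
E
```

```text
white [[121.0, 224.0], [235.0, 213.0], [235.0, 217.0], [121.0, 228.0]] [[0.521, 0.378], [0.55, 0.048], [0.537, 0.047], [0.508, 0.376]]
white [[266.0, 210.0], [366.0, 200.0], [366.0, 205.0], [266.0, 214.0]] [[0.557, -0.042], [0.583, -0.337], [0.571, -0.337], [0.545, -0.043]]
white [[119.0, 180.0], [149.0, 177.0], [149.0, 181.0], [119.0, 184.0]] [[0.651, 0.388], [0.659, 0.3], [0.646, 0.299], [0.639, 0.387]]
white [[120.0, 173.0], [149.0, 171.0], [149.0, 175.0], [120.0, 178.0]] [[0.671, 0.386], [0.678, 0.301], [0.664, 0.3], [0.657, 0.384]]
white [[159.0, 176.0], [231.0, 169.0], [231.0, 173.0], [159.0, 180.0]] [[0.661, 0.271], [0.68, 0.059], [0.667, 0.058], [0.649, 0.269]]
white [[289.0, 170.0], [323.0, 168.0], [324.0, 194.0], [290.0, 196.0]] [[0.677, -0.112], [0.681, -0.214], [0.604, -0.215], [0.6, -0.115]]
white [[159.0, 170.0], [187.0, 167.0], [187.0, 172.0], [159.0, 174.0]] [[0.681, 0.272], [0.688, 0.189], [0.674, 0.187], [0.667, 0.27]]
white [[262.0, 166.0], [360.0, 157.0], [360.0, 161.0], [262.0, 171.0]] [[0.688, -0.032], [0.713, -0.325], [0.701, -0.326], [0.675, -0.033]]
```

View pics/c1.png

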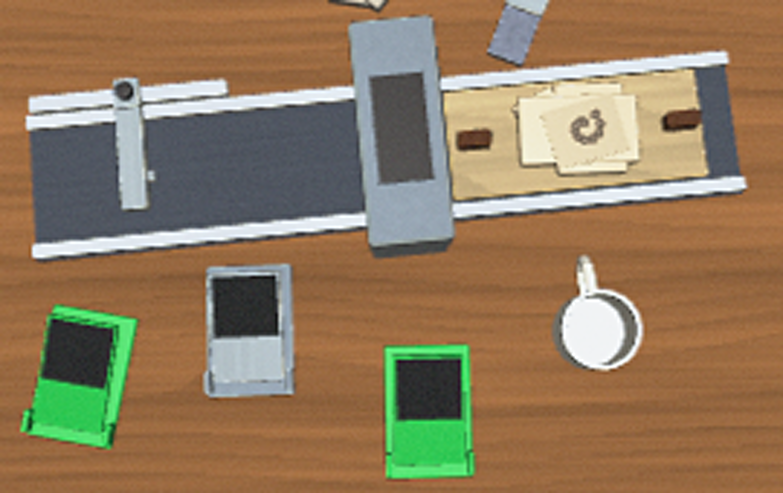

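View pics/c2.png

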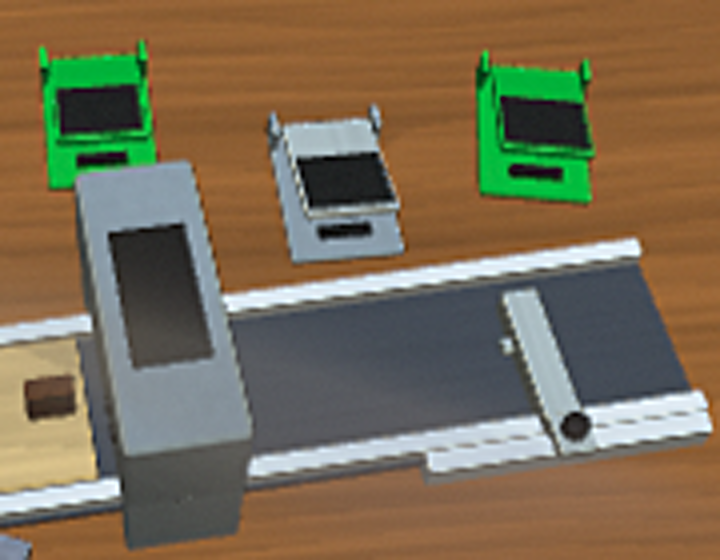

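Crops: the grey pedal is at crop-1 (250,330). Its hinge lugs are on the robot side, and the black pad at (246,305) is on the lane side. It is the only non-green pedal, so it is the one meant. Fins are at crop (682,120) and (474,139), and the stop pin is at (150,176).

```bash
cat >> h.py <<'E'
O=np.array([.612,.0105]);YAW=5.2;a=np.radians(YAW);RG=np.array([[np.cos(a),-np.sin(a)],[np.sin(a),np.cos(a)]])
def rig(p): return RG.T@(np.asarray(p)[:2]-O)
def world(p): return RG@np.asarray(p)+O
E
python3 - <<'E'
from h import *
K,P=pose('top')
for n,u,z in [('near_fin',(682,120),.054),('far_fin',(474,139),.054),('armface',(147,175),.03),('pin',(150,176),.018),('pad',(246,305),.046),('bridge',(397,132),.145),('bridgeL',(360,132),.145),('bridgeR',(443,130),.145),('mug',(600,330),.08),('boardend',(700,120),.02),('pedbase',(250,330),.01),('slab',(588,128),.04)]:
    w=ray(K,P,(110+u[0]/2.9,140+u[1]/2.9),z);print(n,w.round(3),'rig',rig(w).round(3),'r',np.hypot(*w).round(3))
K,P=pose('scene')
for n,u,z in [('far_fin',(51,385),.054),('pad',(345,180),.046),('pin',(505,345),.018)]:
    w=ray(K,P,(220+u[0]/4,130+u[1]/4),z);print('scene',n,w.round(3),rig(w).round(3))
E
```

```text
near_fin [ 0.634 -0.271] rig [-0.004 -0.282] r 0.689
far_fin [ 0.617 -0.064] rig [-0.002 -0.074] r 0.62
armface [0.588 0.262] rig [-0.002  0.253] r 0.643
pin [0.588 0.261] rig [-0.001  0.252] r 0.644
pad [0.456 0.161] rig [-0.141  0.164] r 0.484
bridge [0.608 0.013] rig [-0.004  0.003] r 0.608
bridgeL [0.608 0.047] rig [-0.001  0.036] r 0.61
bridgeR [ 0.609 -0.029] rig [-0.006 -0.039] r 0.61
mug [ 0.427 -0.178] rig [-0.201 -0.171] r 0.463
boardend [ 0.64  -0.297] rig [ 0.    -0.309] r 0.706
pedbase [0.433 0.16 ] rig [-0.164  0.166] r 0.462
slab [ 0.629 -0.179] rig [ 0.   -0.19] r 0.654
scene far_fin [ 0.62 -0.06] [ 0.002 -0.071]
scene pad [0.458 0.165] [-0.139  0.167]
scene pin [0.592 0.262] [0.003 0.252]
```

Emit:
send_rows(targets="39 -3 8 9 0;78 -7 17 18 0;116 -10 25 27 0;155 -14 33 36 0;194 -17 42 45 0;233 -20 50 55 0;272 -24 58 64 0;311 -27 67 73 0;350 -31 75 82 0;388 -34 83 91 0;427 -38 92 100 0;466 -41 95 109 0;466 -41 95 109 0;466 -41 95 109 0", newtons=20)

```text
time: 1.85
ee_pos: [0.3617, -0.4692, 0.143]
tcp_rot: [-170.0, 2.1, -57.1]
wrist_force: [1.2, 0.9, 0.6]
opening: 0.0853
grasp_force: 0.0
```

```bash
python3 - <<'E'
from h import *
o=bot.get_obs();print(o['time'],o['ee_pos'],o['tcp_rot'],o['q'].round(1) if hasattr(o['q'],'round') else o['q'],o['wrist_force'],'rig',rig(o['ee_pos']))
K,P=pose('wrist');im=camera('wrist');cv2.imwrite('pics/w1.png',im)
hsv=cv2.cvtColor(im,cv2.COLOR_BGR2HSV)
m=(hsv[...,2]<110)&(hsv[...,1]>90)&((hsv[...,0]<15)|(hsv[...,0]>170))
for b in blobs(m,150):
    r=cv2.minAreaRect(b);print(r,rig(ray(K,P,r[0],.054)))
E
```

```text
1.85 [ 0.36167919 -0.46919903  0.14297725] [-170.01351023    2.06005754  -57.10094301] [-57.2  11.8   7.4  87.7  10.  179.9] [1.18174127 0.897307   0.59640789] rig [-0.29276695 -0.45503755]
((235.17437744140625, 330.7580261230469), (222.8145294189453, 101.12179565429688), 21.305782318115234) [-0.33088025 -0.31359204]
```

View pics/w1.png

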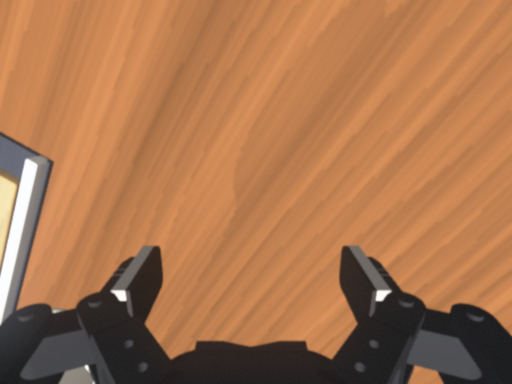

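The last joint hit its range at about 180°, because it turns opposite to what I assumed. I'll turn back the other way and check that the tilt recovers.

Emit:
send_rows(targets="0 0 0 -10 0;0 0 0 -20 0;0 0 0 -30 0;0 0 0 -40 0;0 0 0 -40 0")

```text
time: 2.52
ee_pos: [0.3625, -0.4688, 0.1434]
tcp_rot: [-171.0, -4.8, -17.6]
wrist_force: [0.1, -0.4, 0.2]
opening: 0.0854
grasp_force: 0.0
```

```bash
python3 - <<'E'
from h import *
o=bot.get_obs();print(o['time'],o['ee_pos'],o['tcp_rot'],o['q'].round(1),rig(o['ee_pos']))
E
```

```text
2.525 [ 0.36252729 -0.46879557  0.14341343] [-171.03532058   -4.81784673  -17.62400657] [-57.1  11.8   7.4  87.7  10.  140. ] [-0.29188577 -0.45471262]
```

```bash
cat >> h.py <<'E'
def st(tgt=None):
    o=bot.get_obs();Rt=R.from_euler('xyz',o['tcp_rot'],degrees=True).as_matrix()
    print('t',round(o['time'],2),'p',o['ee_pos'].round(4),'rpy',o['tcp_rot'].round(1),'q',o['q'].round(1),'rig',rig(o['ee_pos']).round(4),'yawrig',round(o['tcp_rot'][2]-YAW,1),'F',np.round(o['wrist_force'],1),'tz',Rt[:,2].round(3))
    if tgt is not None: print('shift mm',(Rt.T@(np.array(tgt)-o['ee_pos'])*1000).round(1))
    return o
E
python3 -c "
from h import *
st([.62,-.285,.16])"
```

```text
t 2.52 p [ 0.3625 -0.4688  0.1434] rpy [-171.    -4.8  -17.6] q [-57.1  11.8   7.4  87.7  10.  140. ] rig [-0.2919 -0.4547] yawrig -22.8 F [ 0.1 -0.4  0.2] tz [ 0.126  0.123 -0.984]
shift mm [ 190.5 -250.1   38.9]
```

Emit:
send_rows(targets="12 -16 2 -10 0;25 -33 5 -20 0;38 -50 8 -31 0;51 -67 10 -41 0;64 -83 13 -52 0;76 -100 16 -62 0;89 -117 18 -73 0;102 -133 21 -83 0;114 -150 23 -94 0;127 -167 26 -104 0;140 -183 29 -115 0;152 -200 31 -125 0;165 -217 34 -136 0;178 -234 36 -146 0;190 -250 39 -157 0;190 -250 39 -167 0;190 -250 39 -178 0;190 -250 39 -188 0;190 -250 39 -199 0;190 -250 39 -209 0")

```text
time: 5.03
ee_pos: [0.6193, -0.2847, 0.1598]
tcp_rot: [174.5, 8.6, -168.5]
wrist_force: [0.9, -0.2, -0.5]
opening: 0.0853
grasp_force: 0.0
```

```bash
python3 -c "
from h import *
st([.58,-.345,.16])"
```

```text
t 5.03 p [ 0.6193 -0.2847  0.1598] rpy [ 174.5    8.6 -168.5] q [-28.7  19.2  18.3  86.1   9.7 -40.4] rig [-0.0195 -0.2947] yawrig -173.7 F [ 0.9 -0.2 -0.5] tz [ 0.126  0.123 -0.984]
shift mm [ 49.9 -50.3 -12.5]
```

```bash
python3 -c "
from h import *
st([.40,-.375,.18])"
```

```text
t 5.03 p [ 0.6193 -0.2847  0.1598] rpy [ 174.5    8.6 -168.5] q [-28.7  19.2  18.3  86.1   9.7 -40.4] rig [-0.0195 -0.2947] yawrig -173.7 F [ 0.9 -0.2 -0.5] tz [ 0.126  0.123 -0.984]
shift mm [227.3 -39.4 -58.6]
```

Emit:
send_rows(targets="19 -3 -5 -10 0;38 -7 -10 -20 0;57 -10 -15 -31 0;76 -13 -20 -41 0;95 -16 -24 -51 0;114 -20 -29 -61 0;133 -23 -34 -71 0;152 -26 -39 -81 0;171 -30 -44 -91 0;190 -33 -49 -101 0;209 -36 -54 -111 0;227 -39 -59 -120 0;227 -39 -59 -120 0")

```text
time: 6.65
ee_pos: [0.4004, -0.374, 0.1809]
tcp_rot: [-169.9, 0.4, -48.6]
wrist_force: [0.3, -1.3, 0.8]
opening: 0.0859
grasp_force: 0.0
```

```bash
python3 -c "
from h import *
o=st()
d=np.array([-.716,-.70,0])*.1
st(o['ee_pos']+d)"
```

```text
t 6.65 p [ 0.4004 -0.374   0.1809] rpy [-169.9    0.4  -48.6] q [ -48.3    4.     2.9   89.3   10.1 -179.7] rig [-0.2455 -0.3637] yawrig -53.8 F [ 0.3 -1.3  0.8] tz [ 0.126  0.122 -0.984]
t 6.65 p [ 0.4004 -0.374   0.1809] rpy [-169.9    0.4  -48.6] q [ -48.3    4.     2.9   89.3   10.1 -179.7] rig [-0.2455 -0.3637] yawrig -53.8 F [ 0.3 -1.3  0.8] tz [ 0.126  0.122 -0.984]
shift mm [  5.2  98.4 -17.6]
```

Emit:
send_rows(targets="1 25 -4 -9 0;3 50 -9 -18 0")

```text
time: 6.9
ee_pos: [0.4332, -0.3332, 0.1801]
tcp_rot: [-174.0, -2.1, -40.9]
wrist_force: [-0.9, 0.3, 0.4]
opening: 0.0852
grasp_force: 0.0
```

```bash
python3 -c "
from h import *
o=st();d=np.array([-.716,-.70,0])*.1
st(o['ee_pos']+d)"
```

```text
t 6.9 p [ 0.4332 -0.3332  0.1801] rpy [-174.    -2.1  -40.9] q [ -40.7    1.4    0.5   86.9    6.  -179.8] rig [-0.2092 -0.3261] yawrig -46.1 F [-0.9  0.3  0.4] tz [ 0.096  0.055 -0.994]
t 6.9 p [ 0.4332 -0.3332  0.1801] rpy [-174.    -2.1  -40.9] q [ -40.7    1.4    0.5   86.9    6.  -179.8] rig [-0.2092 -0.3261] yawrig -46.1 F [-0.9  0.3  0.4] tz [ 0.096  0.055 -0.994]
shift mm [ -8.3  99.2 -10.7]
```

```bash
python3 -c "
from h import *
st([.285,-.465,.18])"
```

```text
t 6.9 p [ 0.4332 -0.3332  0.1801] rpy [-174.    -2.1  -40.9] q [ -40.7    1.4    0.5   86.9    6.  -179.8] rig [-0.2092 -0.3261] yawrig -46.1 F [-0.9  0.3  0.4] tz [ 0.096  0.055 -0.994]
shift mm [-25.8 195.5 -21.3]
```

Emit:
send_rows(targets="-5 39 -4 4 0;-10 78 -8 9 0;-15 117 -13 14 0;-20 156 -17 18 0;-26 195 -21 22 0;-26 195 -21 21 0;-26 220 -24 12 0;-26 245 -27 3 0;-26 245 -27 3 0")

```text
time: 8.02
ee_pos: [0.3517, -0.4271, 0.1803]
tcp_rot: [-177.6, -1.5, -51.9]
wrist_force: [-0.0, -0.1, 0.4]
opening: 0.0852
grasp_force: 0.0
```

```bash
python3 -c "
from h import *
o=st();st([.285,-.465,.18])"
```

```text
t 8.03 p [ 0.3517 -0.4271  0.1803] rpy [-177.6   -1.5  -51.9] q [ -51.8    3.1    2.4   87.8    2.4 -179.8] rig [-0.2989 -0.4122] yawrig -57.1 F [-0.  -0.1  0.4] tz [ 0.049  0.005 -0.999]
t 8.03 p [ 0.3517 -0.4271  0.1803] rpy [-177.6   -1.5  -51.9] q [ -51.8    3.1    2.4   87.8    2.4 -179.8] rig [-0.2989 -0.4122] yawrig -57.1 F [-0.  -0.1  0.4] tz [ 0.049  0.005 -0.999]
shift mm [-11.3  75.8  -3.2]
```

```bash
python3 -c "
from h import *
w=world([-.003,-.283]);print(w);o=st([w[0],w[1],.11])"
```

```text
[ 0.63466137 -0.27160718]
t 8.03 p [ 0.3517 -0.4271  0.1803] rpy [-177.6   -1.5  -51.9] q [ -51.8    3.1    2.4   87.8    2.4 -179.8] rig [-0.2989 -0.4122] yawrig -57.1 F [-0.  -0.1  0.4] tz [ 0.049  0.005 -0.999]
shift mm [  50.3 -315.3   85. ]
```

Emit:
send_rows(targets="5 -35 9 4 0;11 -70 18 8 0;17 -105 28 11 0;22 -140 38 15 0;28 -175 47 19 0;33 -210 57 22 0;39 -245 66 26 0;45 -280 76 30 0;50 -315 85 33 0;50 -315 85 33 0")

```text
time: 9.28
ee_pos: [0.6345, -0.2704, 0.1084]
tcp_rot: [-177.2, 0.1, -84.9]
wrist_force: [-0.2, -0.2, 0.2]
opening: 0.0854
grasp_force: 0.0
```

```bash
python3 - <<'E'
from h import *
st([.6347,-.2716,.035])
K,P=pose('wrist');im=camera('wrist');cv2.imwrite('pics/w2.png',im)
E
```

```text
t 9.28 p [ 0.6345 -0.2704  0.1084] rpy [-1.772e+02  1.000e-01 -8.490e+01] q [ -23.7   21.2   15.7   82.1    1.4 -118.8] rig [-0.003  -0.2818] yawrig -90.1 F [-0.2 -0.2  0.2] tz [ 0.048  0.007 -0.999]
shift mm [ 1.3  3.5 73.3]
```

View pics/w2.png

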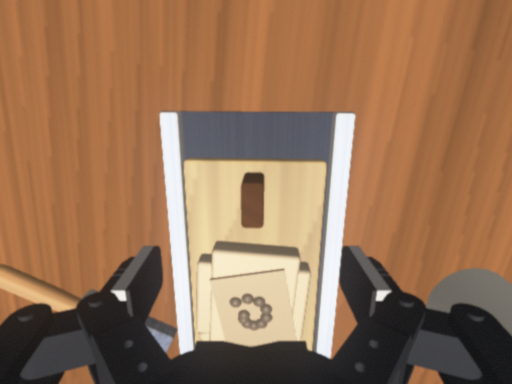

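```bash
python3 - <<'E'
from h import *
K,P=pose('wrist')
for uv,z in [((253.5,208),.054),((253.5,190),.054),((253.5,227),.054),((171,112),.02),((344,112),.02),((185,160),.02),((327,160),.02)]: print(uv,rig(ray(K,P,uv,z)).round(4))
E
```

```text
(253.5, 208) [-0.0031 -0.2847]
(253.5, 190) [-0.003  -0.2976]
(253.5, 227) [-0.0031 -0.2704]
(171, 112) [ 0.0598 -0.3469]
(344, 112) [-0.0672 -0.3471]
(185, 160) [ 0.0516 -0.3108]
(327, 160) [-0.0576 -0.3117]
```

```bash
sed -i 's/\.612,\.0105/.6085,.0102/' h.py; python3 - <<'E'
from h import *
w=world([0.0005,-.284]);print(w);st([*w,.028])
E
```

```text
[ 0.63473759 -0.27258585]
t 9.32 p [ 0.6336 -0.2715  0.1091] rpy [-1.772e+02  1.000e-01 -8.490e+01] q [ -23.8   21.1   15.6   82.1    1.4 -118.9] rig [-0.0006 -0.2828] yawrig -90.1 F [-1.1 -0.4 -0.3] tz [ 0.048  0.006 -0.999]
shift mm [ 1.3  2.8 81.1]
```

Emit:
send_rows(targets="0 1 20 0 0;1 2 40 0 0;1 3 60 0 0;1 3 75 0 0;1 3 80 0 0;1 3 80 0 0;1 3 80 0 150;1 3 80 0 200;1 3 80 0 255;1 3 80 0 255;1 3 80 0 255;1 3 80 0 255", newtons=20)

```text
time: 10.82
ee_pos: [0.6345, -0.2745, 0.0309]
tcp_rot: [-177.1, 0.0, -85.0]
wrist_force: [5.3, 0.7, 3.6]
opening: 0.0163
grasp_force: 21.6
```

```bash
python3 - <<'E'
from h import *
o=st();w=world(rig(o['ee_pos'])+[0,.178]);st([*w,o['ee_pos'][2]]);print(o['opening'],o['grasp_force'])
E
```

```text
t 10.82 p [ 0.6345 -0.2745  0.0309] rpy [-177.1    0.   -85. ] q [ -24.    22.3    8.5   73.6    1.4 -118.9] rig [ 1.000e-04 -2.859e-01] yawrig -90.2 F [5.3 0.7 3.6] tz [ 0.051  0.005 -0.999]
t 10.82 p [ 0.6345 -0.2745  0.0309] rpy [-177.1    0.   -85. ] q [ -24.    22.3    8.5   73.6    1.4 -118.9] rig [ 1.000e-04 -2.859e-01] yawrig -90.2 F [5.3 0.7 3.6] tz [ 0.051  0.005 -0.999]
shift mm [-178.     0.7    0. ]
0.016270871113245183 21.59647270849746
```

Emit:
send_rows(targets="-2 0 0 0 255;-5 0 0 0 255;-10 0 0 0 255;-16 0 0 0 255;-23 0 0 0 255;-30 0 0 0 255;-37 0 0 0 255;-44 0 0 0 255;-51 0 0 0 255;-58 0 0 0 255;-64 0 0 0 255;-68 0 0 0 255;-70 0 0 0 255")

```text
time: 12.45
ee_pos: [0.628, -0.2065, 0.0308]
tcp_rot: [-177.1, -0.2, -85.1]
wrist_force: [2.8, -8.7, 2.0]
opening: 0.0166
grasp_force: 19.6
```

```bash
python3 - <<'E'
from h import *
o=st();w=world([rig(o['ee_pos'])[0],-.108]);st([*w,o['ee_pos'][2]]);print(o['opening'],o['grasp_force'])
E
```

```text
t 12.45 p [ 0.628  -0.2065  0.0308] rpy [-177.1   -0.2  -85.1] q [ -18.6   18.1    3.    72.3    1.  -113.5] rig [-2.000e-04 -2.175e-01] yawrig -90.3 F [ 2.8 -8.7  2. ] tz [ 0.05   0.001 -0.999]
t 12.45 p [ 0.628  -0.2065  0.0308] rpy [-177.1   -0.2  -85.1] q [ -18.6   18.1    3.    72.3    1.  -113.5] rig [-2.000e-04 -2.175e-01] yawrig -90.3 F [ 2.8 -8.7  2. ] tz [ 0.05   0.001 -0.999]
shift mm [-109.5    0.5   -0.3]
0.016568529560411372 19.55432625269168
```

Emit:
send_rows(targets="-2 0 0 0 255;-5 0 0 0 255;-10 0 0 0 255;-17 0 0 0 255;-24 0 0 0 255;-31 0 0 0 255;-38 0 0 0 255;-45 0 0 0 255;-52 0 0 0 255;-59 0 0 0 255;-66 0 0 0 255;-73 0 0 0 255;-80 0 0 0 255;-87 0 0 0 255;-94 0 0 0 255;-101 0 0 0 255;-106 0 0 0 255;-109 0 0 0 255;-110 0 0 0 255")

```text
time: 14.82
ee_pos: [0.6184, -0.0969, 0.0309]
tcp_rot: [-177.1, -0.2, -85.1]
wrist_force: [2.5, -8.7, 3.1]
opening: 0.0162
grasp_force: 19.5
```

```bash
python3 - <<'E'
from h import *
o=st();print(o['opening'],o['grasp_force'])
E
```

```text
t 14.82 p [ 0.6184 -0.0969  0.0309] rpy [-177.1   -0.2  -85.1] q [  -9.1   13.3   -2.9   71.1    0.5 -104. ] rig [ 1.000e-04 -1.076e-01] yawrig -90.3 F [ 2.5 -8.7  3.1] tz [ 0.05   0.001 -0.999]
0.016231414601191256 19.480427975213388
```

Emit:
send_rows(targets="0 0 0 0 100;0 0 0 0 0;0 0 0 0 0;0 0 0 0 0;0 0 -20 0 0;0 0 -60 0 0;0 0 -105 0 0;0 0 -150 0 0;0 0 -180 0 0;-16 0 -190 10 0;-32 0 -190 20 0;-50 0 -190 31 0;-70 0 -190 41 0;-90 0 -190 52 0;-110 0 -190 62 0;-130 0 -190 73 0;-150 0 -190 83 0;-170 0 -190 94 0;-190 0 -190 104 0;-210 0 -190 114 0")

```text
time: 17.32
ee_pos: [0.5904, 0.1138, 0.2219]
tcp_rot: [178.7, 2.6, 160.6]
wrist_force: [0.6, -0.3, 0.5]
opening: 0.0856
grasp_force: 0.0
```

```bash
python3 - <<'E'
from h import *
w=world([.0005,.1025]);st([*w,.12])
E
```

```text
t 17.32 p [0.5904 0.1138 0.2219] rpy [178.7   2.6 160.6] q [11.   8.9 13.3 91.5 -0.2 30.4] rig [-0.0086  0.1048] yawrig 155.4 F [ 0.6 -0.3  0.5] tz [ 0.051  0.005 -0.999]
shift mm [ -4.6  -0.5 102.3]
```

Emit:
send_rows(targets="0 0 10 10 0;-1 0 20 20 0;-2 0 35 31 0;-3 0 50 41 0;-4 0 65 52 0;-5 0 80 60 0;-5 0 95 65 0;-5 0 102 65 0;-5 0 102 65 0")

```text
time: 18.45
ee_pos: [0.6002, 0.112, 0.1191]
tcp_rot: [177.2, 0.0, 96.1]
wrist_force: [0.4, -0.9, -0.4]
opening: 0.0854
grasp_force: 0.0
```

```bash
python3 - <<'E'
from h import *
w=world([.0005,.1025]);st([*w,.029])
K,P=pose('wrist');im=camera('wrist')
t=camera('top')
c=np.hstack([im[:, 100:420],cv2.resize(t[140:310,110:280],(384,384))])
cv2.imwrite('pics/w3.png',c)
E
```

```text
t 18.45 p [0.6002 0.112  0.1191] rpy [177.2   0.   96.1] q [10.7  9.6  2.7 80.3 -0.2 94.6] rig [0.001  0.1021] yawrig 90.9 F [ 0.4 -0.9 -0.4] tz [ 0.049  0.005 -0.999]
shift mm [ 0.4 -5.  90. ]
```

View pics/w3.png

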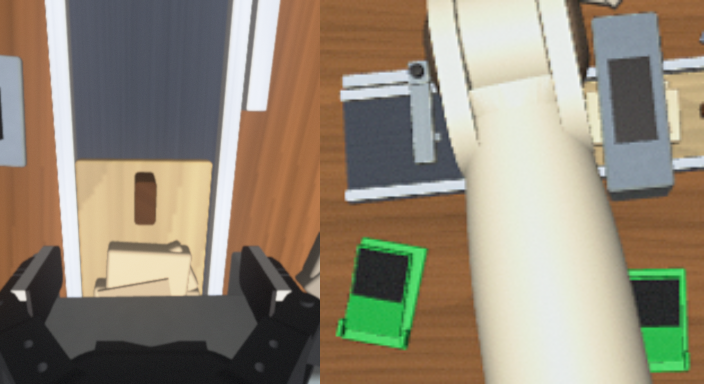

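The far fin shows at wrist pixel (246,206), past the bridge, with the slab lying behind it as before.

```bash
python3 - <<'E'
from h import *
K,P=pose('wrist')
f=rig(ray(K,P,(246,206),.054));print(f,[rig(ray(K,P,(246,v),.054)) for v in(187,225)],rig(ray(K,P,(246,160),.02)))
st([*world(f),.030])
E
```

```text
[0.00168437 0.10256291] [array([0.00153415, 0.11691406]), array([0.00184066, 0.08763235])] [0.00263225 0.12941594]
t 18.55 p [0.6006 0.1121 0.1196] rpy [177.1   0.   96. ] q [10.7  9.6  2.7 80.3 -0.2 94.6] rig [0.0013 0.1022] yawrig 90.8 F [-0.4 -0.4  0.1] tz [ 0.05   0.005 -0.999]
shift mm [ 0.4 -4.2 89.5]
```

Emit:
send_rows(targets="0 -1 25 0 0;0 -2 50 1 0;0 -3 70 1 0;0 -4 84 1 0;0 -4 89 1 0;0 -4 89 1 0;0 -4 89 1 150;0 -4 89 1 200;0 -4 89 1 255;0 -4 89 1 255;0 -4 89 1 255;0 -4 89 1 255", newtons=20)

```text
time: 20.05
ee_pos: [0.6007, 0.1121, 0.0297]
tcp_rot: [177.2, -0.0, 95.0]
wrist_force: [-0.4, -1.2, 3.0]
opening: 0.0163
grasp_force: 20.3
```

Emit:
send_rows(targets="2 0 0 0 255;5 0 0 0 255;10 0 0 0 255;17 0 0 0 255;24 0 0 0 255;31 0 0 0 255;38 0 0 0 255;45 0 0 0 255;52 0 0 0 255;59 0 0 0 255;66 0 0 0 255;72 0 0 0 255;77 0 0 0 255;80 0 0 0 255;80 0 0 0 255")

```text
time: 21.92
ee_pos: [0.5941, 0.1909, 0.0297]
tcp_rot: [177.1, 0.1, 94.9]
wrist_force: [0.9, -5.4, 4.0]
opening: 0.0164
grasp_force: 21.4
```

```bash
python3 - <<'E'
from h import *
o=st();print(o['opening'],o['grasp_force'])
K,P=pose('wrist');im=camera('wrist')
t=camera('top')
c=np.hstack([im,cv2.resize(t[150:250,115:180],None,fx=3.84,fy=3.84,interpolation=cv2.INTER_CUBIC)])
cv2.imwrite('pics/w4.png',c)
E
```

```text
t 21.93 p [0.5941 0.1909 0.0297] rpy [1.771e+02 1.000e-01 9.490e+01] q [ 18.1  13.1  -3.2  71.   -0.7 103.2] rig [0.002  0.1812] yawrig 89.7 F [ 0.9 -5.4  4. ] tz [ 0.05   0.003 -0.999]
0.016382722701112334 21.384649603860453
```

View pics/w4.png

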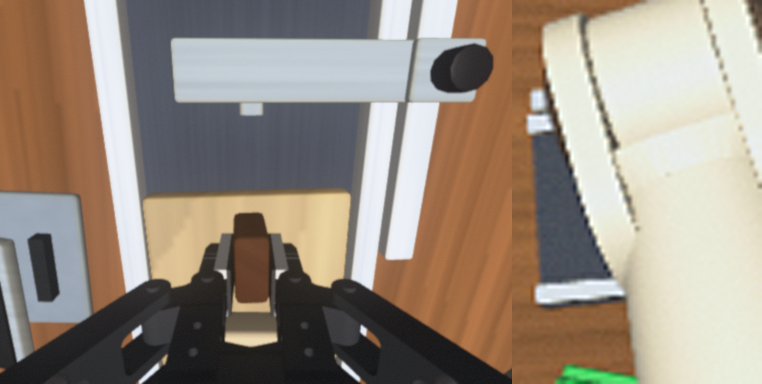

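The wrist view shows the stop arm's near edge at v=102, the feeler tip at (251,115) and the carrier's front edge at v=192.

```bash
python3 - <<'E'
from h import *
K,P=pose('wrist')
for uv,z in [((255,102),.033),((251,115),.016),((250,192),.02)]: print(rig(ray(K,P,uv,z)))
E
```

```text
[0.00446484 0.25528973]
[0.00356216 0.24874559]
[0.00269099 0.20993751]
```

Emit:
send_rows(targets="2 0 0 0 255;5 0 0 0 255;10 0 0 0 255;16 0 0 0 255;22 0 0 0 255;28 0 0 0 255;33 0 0 0 255;36 0 0 0 255;38 0 0 0 255;39 0 0 0 255;40 0 0 0 255;40 0 0 0 255")

```text
time: 23.52
ee_pos: [0.5906, 0.2303, 0.0297]
tcp_rot: [177.1, 0.1, 94.9]
wrist_force: [1.0, -6.9, 4.2]
opening: 0.016
grasp_force: 21.4
```

```bash
python3 - <<'E'
from h import *
o=st();print(o['opening'],o['grasp_force'])
K,P=pose('wrist');im=camera('wrist')
cv2.imwrite('pics/w5.png',cv2.resize(im[60:260,130:390],None,fx=3,fy=3,interpolation=cv2.INTER_CUBIC))
E
```

```text
t 23.52 p [0.5906 0.2303 0.0297] rpy [1.771e+02 1.000e-01 9.490e+01] q [ 21.7  14.5  -1.5  71.3  -0.9 106.8] rig [0.0022 0.2209] yawrig 89.7 F [ 1.  -6.9  4.2] tz [ 0.05   0.003 -0.999]
0.016002719938772444 21.41803162987344
```

View pics/w5.png

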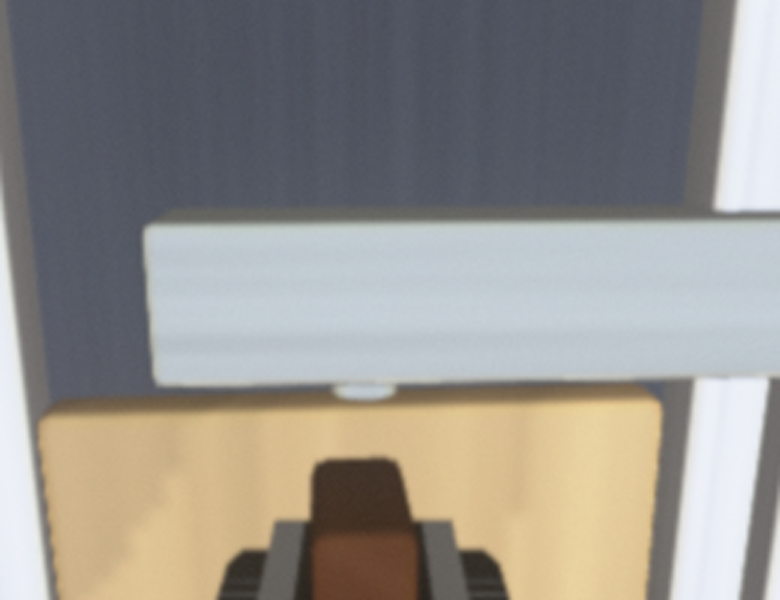

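Front edge is about 6 mm short of the stop. I'll creep in.

Emit:
send_rows(targets="1 0 0 0 255;2 0 0 0 255;3 0 0 0 255;4 0 0 0 255;4 0 0 0 255")

```text
time: 24.2
ee_pos: [0.5903, 0.2342, 0.0297]
tcp_rot: [177.1, 0.1, 94.9]
wrist_force: [1.1, -8.2, 4.1]
opening: 0.0162
grasp_force: 21.4
```

Emit:
send_rows(targets="0.5 0 0 0 255;1 0 0 0 255;1.5 0 0 0 255;1.5 0 0 0 255")

```text
time: 24.7
ee_pos: [0.5902, 0.2355, 0.0297]
tcp_rot: [177.1, 0.1, 94.9]
wrist_force: [1.0, -8.5, 4.3]
opening: 0.0164
grasp_force: 21.4
```

Emit:
send_rows(targets="0.5 0 0 0 255;1 0 0 0 255;1 0 0 0 255")

```text
time: 25.08
ee_pos: [0.5901, 0.2365, 0.0297]
tcp_rot: [177.1, 0.1, 94.9]
wrist_force: [0.7, -9.2, 4.6]
opening: 0.0168
grasp_force: 21.4
```

Emit:
send_rows(targets="0.5 0 0 0 255;1 0 0 0 255;1 0 0 0 255")

```text
time: 25.45
ee_pos: [0.59, 0.2375, 0.0297]
tcp_rot: [177.1, 0.1, 94.9]
wrist_force: [1.3, -8.7, 4.2]
opening: 0.0164
grasp_force: 21.4
```

Emit:
send_rows(targets="0.5 0 0 0 255;1 0 0 0 255;1 0 0 0 255")

```text
time: 25.82
ee_pos: [0.59, 0.2375, 0.0297]
tcp_rot: [177.1, 0.2, 94.9]
wrist_force: [1.3, -14.0, 6.1]
opening: 0.0163
grasp_force: 21.6
```

Stop felt: force rose from 8.7 to 14 N with no motion. Release, rise, and check from above.

Emit:
send_rows(targets="0 0 0 0 255;0 0 0 0 150;0 0 0 0 0;0 0 0 0 0;0 0 0 0 0;0 0 -15 0 0;0 0 -45 0 0;0 0 -85 0 0;0 0 -110 0 0;0 0 -110 0 0")

```text
time: 27.08
ee_pos: [0.5853, 0.2401, 0.1431]
tcp_rot: [176.9, -0.1, 95.0]
wrist_force: [-0.6, -0.5, -0.2]
opening: 0.0853
grasp_force: 0.0
```

```bash
python3 - <<'E'
from h import *
st([.457,.163,.085])
K,P=pose('wrist');im=camera('wrist');print(rig(ray(K,P,(250,192),.02)))
cv2.imwrite('pics/w6.png',im)
E
```

```text
t 27.07 p [0.5853 0.2401 0.1431] rpy [ 1.769e+02 -1.000e-01  9.500e+01] q [ 22.7  12.4   8.5  83.2  -0.8 107.7] rig [-0.0023  0.231 ] yawrig 89.8 F [-0.6 -0.5 -0.2] tz [ 0.054  0.007 -0.999]
shift mm [ -65.8 -137.4   50.5]
[0.0041597  0.22401821]
```

View pics/w6.png

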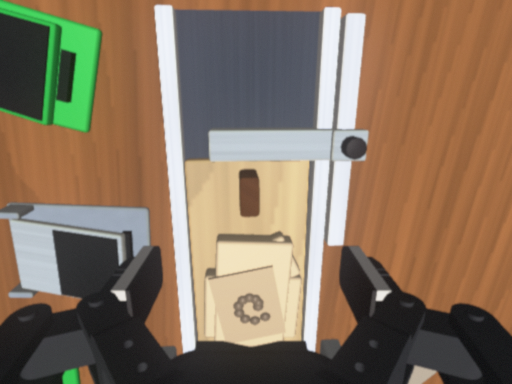

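The carrier sits against the stop arm with no pin or gap visible at (240,160), and the slab is in place. The grey pedal's black pad is at about (90,264).

```bash
python3 - <<'E'
from h import *
K,P=pose('wrist')
for uv,z in [((90,264),.043),((57,260),.04),((125,265),.05),((73,255),.03),((149,240),.008),((15,292),.022),((12,212),.022)]: print(uv,ray(K,P,uv,z).round(4))
st([.457,.163,.085])
E
```

```text
(90, 264) [0.457  0.1663]
(57, 260) [0.4281 0.1668]
(125, 265) [0.489  0.1713]
(73, 255) [0.4366 0.1666]
(149, 240) [0.498  0.1743]
(15, 292) [0.3756 0.1189]
(12, 212) [0.384  0.2014]
t 27.12 p [0.5847 0.2398 0.141 ] rpy [ 1.77e+02 -1.00e-01  9.50e+01] q [ 22.7  12.4   8.4  83.1  -0.8 107.7] rig [-0.0029  0.2308] yawrig 89.8 F [ 0.   0.2 -0.3] tz [ 0.051  0.006 -0.999]
shift mm [ -65.5 -136.6   48.9]
```

Emit:
send_rows(targets="-10 -20 0 0 255;-21 -45 0 0 255;-32 -70 0 0 255;-43 -95 0 0 255;-54 -118 0 0 255;-63 -134 0 0 255;-63 -134 15 0 255;-63 -134 35 0 255;-63 -134 49 0 255;-63 -134 49 0 255;-63 -134 49 0 255", newtons=60)

```text
time: 28.5
ee_pos: [0.459, 0.1656, 0.084]
tcp_rot: [177.2, -0.1, 95.0]
wrist_force: [0.0, -0.2, 0.2]
opening: -0.0002
grasp_force: 0.0
```

```bash
python3 - <<'E'
from h import *
st([.46,.165,.026])
E
```

```text
t 28.5 p [0.459  0.1656 0.084 ] rpy [ 1.772e+02 -1.000e-01  9.500e+01] q [ 20.2  -6.7 -17.8  76.1  -0.7 105.3] rig [-0.1348  0.1683] yawrig 89.8 F [ 0.  -0.2  0.2] tz [ 0.049  0.005 -0.999]
shift mm [-0.7 -1.9 58. ]
```

Emit:
send_rows(targets="0 0 12 0 255;0 0 24 0 255;0 0 34 0 255;0 0 39 0 255;0 0 43 0 255;0 0 47 0 255;0 0 51 0 255;0 0 54 0 255;0 0 54 0 255")

```text
time: 29.62
ee_pos: [0.4623, 0.1659, 0.0305]
tcp_rot: [177.0, -0.1, 95.0]
wrist_force: [3.0, -1.7, 5.5]
opening: -0.0002
grasp_force: 2.9
```

Emit:
send_rows(targets="0 0 1 0 255;0 0 2 0 255;0 0 2 0 255")

```text
time: 30.0
ee_pos: [0.4624, 0.1659, 0.0287]
tcp_rot: [177.0, -0.1, 95.0]
wrist_force: [3.4, -1.3, 7.0]
opening: -0.0003
grasp_force: 3.4
```

Emit:
send_rows(targets="0 0 1 0 255;0 0 2 0 255;0 0 2 0 255")

```text
time: 30.38
ee_pos: [0.4625, 0.1659, 0.0268]
tcp_rot: [177.0, -0.1, 95.0]
wrist_force: [1.9, -2.2, 7.1]
opening: -0.0002
grasp_force: 3.7
```

Emit:
send_rows(targets="0 0 0.7 0 255;0 0 1.5 0 255;0 0 1.5 0 255")

```text
time: 30.75
ee_pos: [0.4626, 0.1659, 0.0259]
tcp_rot: [177.0, -0.1, 95.0]
wrist_force: [-0.8, -3.3, 13.3]
opening: -0.0
grasp_force: 6.6
```

Emit:
send_rows(targets="0 0 0.7 0 255;0 0 1.5 0 255;0 0 1.5 0 255")

```text
time: 31.12
ee_pos: [0.4627, 0.166, 0.0256]
tcp_rot: [177.0, -0.1, 95.0]
wrist_force: [-5.5, -4.6, 24.1]
opening: -0.0002
grasp_force: 12.0
```

The stop is reached: 24 N with z stalled at 0.0256. Now let it up and back away.

Emit:
send_rows(targets="0 0 -4 0 255;0 0 -12 0 255;0 0 -24 0 255;0 0 -45 0 255;0 0 -80 0 255;0 0 -110 0 255;0 -20 -130 0 255;0 -50 -130 0 255;0 -90 -130 0 255;0 -90 -130 0 255;0 -90 -130 0 255;0 -90 -130 0 255")

```text
time: 32.62
ee_pos: [0.3662, 0.1573, 0.1482]
tcp_rot: [177.2, -0.0, 95.0]
wrist_force: [0.5, 0.6, -0.2]
opening: 0.0002
grasp_force: 0.0
```

```bash
python3 - <<'E'
from h import *
st()
t=camera('top');s=camera('scene')
c=np.hstack([cv2.resize(t[140:310,110:280],(390,390),interpolation=cv2.INTER_CUBIC),cv2.resize(s[130:270,260:400],(390,390),interpolation=cv2.INTER_CUBIC)])
cv2.imwrite('pics/f.png',c)
E
```

```text
t 32.62 p [0.3662 0.1573 0.1482] rpy [177.2  -0.   95. ] q [ 23.9 -19.6 -21.3  85.7  -0.9 108.9] rig [-0.2279  0.1685] yawrig 89.8 F [ 0.5  0.6 -0.2] tz [ 0.049  0.005 -0.999]
```

View pics/f.png

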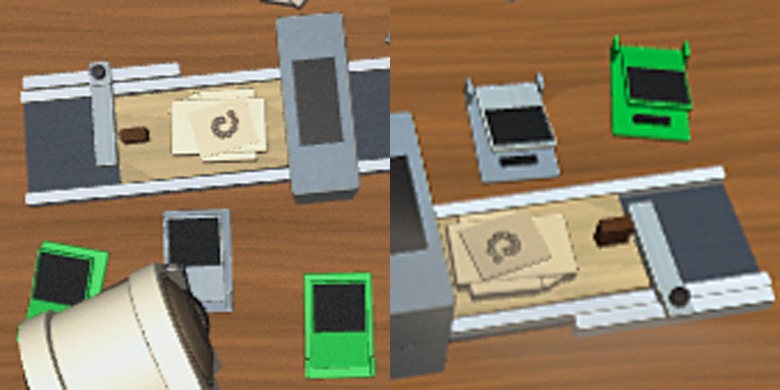

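The carrier is against the stop arm at (118,130), the slab is in place, the pedal is up and the robot is clear. Handing in.

```bash
python3 -c "
from workcell import ticket
print(ticket.job_done())"
```

```text
the job is handed in; nothing more can be done
None
```

I handed the job in at about 33 s of the 72 s allowed: the carrier rests against the end stop with the slab in place, and the pedal was pressed to its stop and is back up. The hand-in returned no verdict, and I judged the feeler pushed in from the contact force and the pictures.

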